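# Stow the returned spirit level in the cabinet drawer

### The arm

A 7-joint arm with a two-finger parallel gripper is mounted at the origin on the work surface. World frame = base frame: x ahead of the robot, y to its left, z up, the work surface at z = 0. Lengths are in m, angles in degrees, forces in N, time in s.
With the tool pointing down it reaches from about 0.425 to 0.875 m from the base axis. Payload 4.7 kg.
Tool frame: the origin (TCP) lies at the very end of the fingers, on their centre line; the grasp point (between the pads) lies 19 mm behind it; z points along the fingers, y is the line along which they close (so a half turn about z gives the same grasp; the last joint's range is limited). The gripper opens to 87 mm and grips with 3 to 60 N. Pads are 19 mm wide; open, the fingers measure 117 mm over their backs; the gripper's body (75 mm by 190 mm) begins 51 mm behind the grasp point.
Start: joints at [-63.192, 18.392, -4.016, 83.108, 1.295, 78.541, -3.26], TCP at [0.285, 0.584, 0.223] pointing down, gripper open.
Joint ranges: [-163.93, 163.93], [-17.29, 119.83], [-79.2, 71.16], [3.27, 140.29], [-89.18, 269.18], [5.43, 117.66], [-154.24, 154.24]. Speed limits (degrees/s): [147.25, 147.25, 180, 180, 180, 180, 180].

### API

Orientations are given as [roll, pitch, yaw] about the fixed x, y, z axes, in that order (R = Rz(yaw) Ry(pitch) Rx(roll)).
In Python, from cell import get_obs, cams, ticket, finder gives the robot as it stands.
- The arm moves only by the shell command python3 -m creep 'ROWS' [FORCE]. ROWS is text: rows parted by semicolons, each of 5 numbers parted by spaces: the shift along the world's x, y, z in m, then the turn about the world's z in degrees, then the finger opening in m, from 0 to 0.087. A call has 1 to 8 rows; each row shifts and turns the commanded pose from where the row before left it; what a row does not reach is not made up. A row lasts 1/8 s, in which the tool goes at most 62.5 mm and 10.7 degrees, less where a joint would pass 70% of its speed; a pose out of reach is approached as far as the arm can. A call with a gripper value outside its range is refused whole. The fingers move at their own pace and stop on an object; FORCE is the grip in N (left out, the last holds). Time passes only in rows, so rows that do not move let the fingers close. It gives the time, the measured TCP pose, the force, the opening and the grip force at its end, in the units of the state.
- get_obs(): the state, without advancing time (a new reading comes with each control period).
- cams.read_camera(name): name is "side" or "top"; returns the picture (384x512x3 uint8, red, green, blue); there is no depth.
- cams.calibration(name): a dict with "fx", "fy", "cx", "cy" (pixels), "extrinsics" (4x4, takes a point from world to camera coordinates). Camera axes: x right, y down, z forward; pixel columns grow to the right and rows downward; lengths in m; the calibration is good to about 2 mm. A picture is of the moment at which its call begins. calibration takes no time and is no camera call.
- ticket.sign_off(): hands the job in; it is judged then, once.
Trained networks look in the newest picture that a camera, given by its name, has taken for a name from the list of things; names that differ only in an ending like _2 or _b are one class to them, and where a whole thing is asked for, a point or a joint stands for the part that bears it (a point fixed in the world has none). Each returns a list of dicts, best first, with "p" (0 to 1); they miss things now and then, are a little off and sometimes report something else, mostly with a low value. They report only what shows in the picture. A call takes as long as a camera call. They do not tell look-alikes from the thing itself.
- finder.masks_of(name, camera): "mask" (384x512 bool, what is visible of it) and "xy" ([column, row] in pixels, amid what is visible of it).
- finder.tip_of(name, camera): "xy" ([column, row] in pixels: a listed point, or the origin of a listed thing).
The state is a dict: "time_s": time; "qpos": joint angles; "joint_velocities": joint speeds; "effort": joint torques, N m; "tool_pos": TCP position; "tool_rot": TCP orientation; "force": force on the tool from outside, world axes, zero at the start; "wrist_torque": the same for the moment, N m; "grip_width": finger opening in m; "grasp_force": force on a finger pad.
Only numpy, scipy, OpenCV 4.12 (cv2) and the standard library are available. Lean on these libraries where they do the work, as an engineer would, in place of code of your own. Each camera call takes 0.05 s, during which the arm holds its last target. There are 200 camera calls.

### The job

Lift the pocket spirit level out of the sloping bin under the strip lamp, set it down (do not drop it) standing on its long edge, vial up, across the empty front bay of the cabinet's open drawer, let go, and gently slide the drawer fully shut with the level still standing in it. Do not bump the lamp, and leave everything else where it is.

Things in the scene. Friction and masses are not known exactly. Their poses are not given: they have to be found in the camera images.
- level: Pocket spirit level: aluminium bar, black end caps, green vials, 150 long (its x) x 25 wide (y) x 48 high (z; a vial is let into the top face), about 0.22 kg. Origin: centre of the underside. It starts on the bin's sloping floor, its x up the slope, its z square to the slope, lower end at the bin's front wall. Turned end for end it is the same.
- rack: Fixed stand with a grey open bin; origin on the table, front is -x. Bin floor rises 30 degrees to +x. Bin 180 along the slope x 200 wide, walls 5 thick, 40 high inside; front lower corner x=-93 z=45, rear lower corner x=63 z=135. Level and sander lie side by side in it near y=+45 and -45, either way round. Two posts at x=75, y=+-108, to z=272, with arms forward to the lamp.
- lamp: Strip lamp fixed across above the bin: aluminium bar 45 (x) x 224 (y) x 22 (z). Origin: centre of its underside, at x=-17.5, z=256 in the stand's frame, so it covers x=-40 to 5, z=256 to 278 there. It hangs over the middle of the level: the tool must come in tilted, in front of it, and the level be drawn out forward under it.
- cab: Fixed grey steel cabinet 230 deep (x) x 240 wide (y) x 194 high; origin: on the table, midway across, 15 in front (-x) of the shut drawer's front face; the front (-x side) faces the robot. Its shell spans x=30 to 245. One drawer at the top, open; below it a fixed dummy drawer front with a like handle (z=60). A black case fixed on top, from x=90 back, to z=250.
- cab_drawer0 (a joint): Opening of the top drawer in m: 0 is shut, grows as the drawer slides out along the cabinet's -x, at most 0.157. Friction about 1 N.
- cab_drawer0_handle (a point): Middle of the drawer's bar handle: round steel bar 11 thick, 120 long along the cabinet's y, 35 out from the drawer's front, 156 above the table (38 below the cabinet's top). Axes as the cabinet's. The front panel is 15 thick, 234 wide, from 98 to 182 above the table.
- bay (a point): Floor centre of the drawer's empty front bay, 107 above the table; axes as the cabinet's; moves with the drawer. Bay 95 (x, inner front wall to divider) x 198 (y). Above its floor: side and front walls 65 high, 6 thick, front panel 75, divider 49, underside of the cabinet's top 75, cabinet top 87. Boxed stock behind the divider belongs there.
- sander: Wooden sanding block with a raised grip, 150 long x 40 wide x 40 high, beside the level in the bin, lying the same way; origin: centre of the underside. To be left there.
- can: Spray can, 54 diameter, 170 high, standing between the cabinet and the bin stand; origin: centre of the underside.
- tape: Yellow tape measure 70 x 36 x 55 high, standing on the table in front; origin: centre of the underside.
- hammer: Hammer lying on the table at the left side, handle to its -x.
- jar: Amber jar, 70 diameter, 100 high, at the right side; origin: centre of the underside.
- mug: White mug, 80 diameter, 90 high, at the left side; origin: centre of the underside.
Not all that is in view belongs to the job. What is shaped like the level but pink or purple is not meant.

How it is judged (in metres and radians):
On the way, in this order (a step that is already met when the one before it is completed fails the run):
1. the level is held by the gripper, drawn out of the bin and in front of it (contact force between the fingers and level above 1 N and (x of level in the frame of rack below -0.14 m or z of level in the frame of rack above 0.28 m or y of level in the frame of rack above 0.2 m or y of level in the frame of rack below -0.2 m)), for 0.1 s.
2. the level, still between the fingers, is lowered into the front bay to within 15 mm of its floor (x of level in the frame of bay between -0.042 and 0.042 m and y of level in the frame of bay between -0.032 and 0.032 m and z of level in the frame of bay below 0.015 m and contact force between the fingers and level above 0.5 N and value of joint cab_drawer0 above 0.08 m).
At the end, for the whole second after the job is handed in: The drawer is shut to within 6 mm; the level stands on its long edge (within 0.12 rad of upright) on the floor of the front bay (underside within 8 mm of the floor, centre within 42 mm front to back and 32 mm sideways of the bay's centre), released and at rest (x of level in the frame of bay between -0.042 and 0.042 m and y of level in the frame of bay between -0.032 and 0.032 m and z of level in the frame of bay between -0.006 and 0.008 m and angle between level's own z axis and vertical below 0.12 rad and value of joint cab_drawer0 below 0.006 m and linear speed of level below 0.02 m/s and contact force between the fingers and level below 0.1 N); the robot touches nothing.
It fails at once if the lamp is bumped (more than 10 N) (contact force between anything else and lamp above 10 N).
It fails at once if the drawer is slammed (moves in faster than 0.4 m/s) (velocity of joint cab_drawer0 below -0.4 m/s).
It fails at once if a bystander (sander, can, tape, hammer, jar or mug) is moved by more than 30 mm (distance of any of sander, can, tape, hammer, jar, mug from where it was at the start of the episode above 0.03 m).
It also fails if it takes over 61 s, if anything falls off the work surface, if the arm or the gripper's body presses on something with over 40 N, if the wrist force passes 120 N, or if a joint passes its speed limit or range.

## Working session

There is one attempt and no reset: what is moved stays moved. The work goes in short steps, Python scripts to look and compute and a shell command to move; the robot and the scene stay as the last step left them, time stands still between calls to the robot, and variables do not carry over. Pictures are saved under pics/ and viewed, at most 10 in all, crops included, and the job is handed in when it is done.

```bash
ls; mkdir -p pics
python3 - <<'E'
from cell import get_obs,cams
import cv2,numpy as np
o=get_obs();print(o)
for n in("side","top"):
    im=cams.read_camera(n);cv2.imwrite(f"pics/{n}0.png",im[:,:,::-1]);c=cams.calibration(n);E=np.array(c["extrinsics"]);print(n,c["fx"],c["cx"],c["cy"],"cam at",-E[:3,:3].T@E[:3,3]);print(E.round(3))
E
```

```text
pics
{'time_s': 0.0, 'qpos': array([-63.19143122,  18.44103267,  -4.01519597,  83.17497257,
         1.29607327,  78.54260411,  -3.25966685]), 'joint_velocities': array([ 0.02798577, -0.00967044, -0.00609982,  0.02070147, -0.04497795,
       -0.11733538, -0.03215687]), 'effort': array([-7.40113373e-04, -4.91274011e+01, -4.04037209e-01, -3.12535286e+01,
       -6.39936095e-02,  4.35368554e-02,  1.77283159e-04]), 'tool_pos': array([0.2847556 , 0.58367545, 0.22143852]), 'tool_rot': array([-1.79886696e+02,  6.99764350e-03,  1.54001418e+02]), 'force': array([ 0.35190911,  0.13636479, -0.69007343]), 'wrist_torque': array([0.02121842, 0.05983967, 0.03190479]), 'grasp_force': 0.0, 'grip_width': 0.08671017604033861}
side 477.42778691281825 257.1180056246218 188.47453155892876 cam at [0.17600761 1.1726608  1.66176004]
[[-0.938 -0.346  0.015  0.546]
 [-0.277  0.722 -0.634  0.255]
 [ 0.209 -0.599 -0.773  1.95 ]
 [ 0.     0.     0.     1.   ]]
top 444.43216779489234 254.5966944203625 189.08411663410178 cam at [0.49354489 0.00788594 1.55235457]
[[-0.003 -1.     0.004  0.004]
 [-0.999  0.003 -0.049  0.569]
 [ 0.049 -0.004 -0.999  1.526]
 [ 0.     0.     0.     1.   ]]
```

View pics/side0.png

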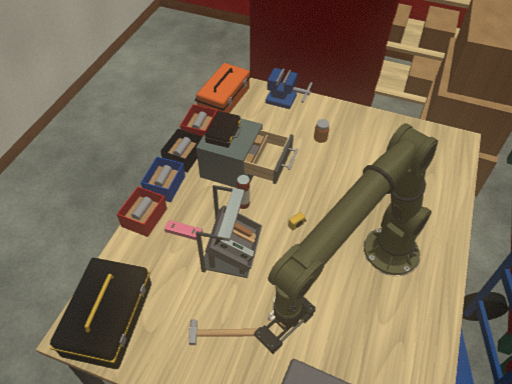

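View pics/top0.png

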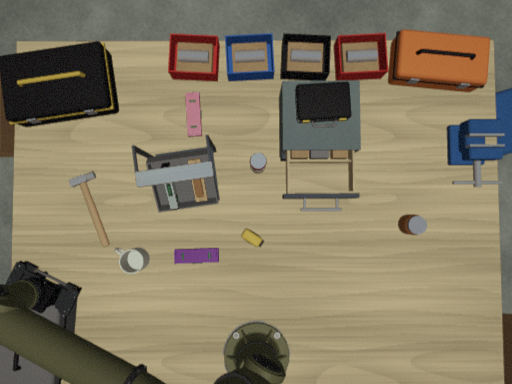

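The side view shows the arm, the bin stand with its lamp near (230,235), and the open drawer at (270,155). The top view shows the level in the bin at (170,188), the sander at (199,180), the drawer at (320,175), the purple decoy at (197,255) and the tape at (253,238).

```bash
cat > h.py <<'E'
from cell import get_obs,cams,finder
import cv2,numpy as np
C={n:cams.calibration(n) for n in("side","top")}
def P(n):
    c=C[n];return np.array([[c["fx"],0,c["cx"]],[0,c["fy"],c["cy"]],[0,0,1]])@np.array(c["extrinsics"])[:3]
def tri(a,b):
    X=cv2.triangulatePoints(P("side"),P("top"),np.float64(a).reshape(2,1),np.float64(b).reshape(2,1))[:,0];return X[:3]/X[3]
def atz(n,uv,z):
    M=P(n);H=np.c_[M[:,0],M[:,1],M[:,2]*z+M[:,3]];p=np.linalg.solve(H,[*uv,1]);return p[:2]/p[2]
def proj(n,X):
    p=P(n)@np.r_[X,1];return p[:2]/p[2]
def rect(mask):
    m=mask.astype(np.uint8);c=max(cv2.findContours(m,0,2)[0],key=cv2.contourArea);return cv2.boxPoints(cv2.minAreaRect(c))
E
python3 - <<'E'
from h import *
np.set_printoptions(precision=4,suppress=True)
for n in C: cams.read_camera(n)
for k in["rack","lamp","level","sander","cab","cab_drawer0_handle","bay","can","tape"]:
    r={n:finder.tip_of(k,n)[:3] for n in C}
    for n in C: print(k,n,[(np.round(d["xy"],1).tolist(),round(d["p"],2)) for d in r[n]])
    if r["side"] and r["top"]: print("   ->",tri(r["side"][0]["xy"],r["top"][0]["xy"]))
for k,z in[("lamp",.278),("cab",.194),("cab_drawer0_handle",.16),("level",.13),("sander",.12)]:
    for d in finder.masks_of(k,"top")[:2]:
        print(k,round(d["p"],2),d["xy"],[atz("top",p,z).round(4).tolist() for p in rect(d["mask"])])
E
```

```text
rack side [([230.2, 254.2], 0.78), ([231.1, 251.2], 0.44)]
rack top [([185.2, 173.2], 0.62), ([406.7, 222.7], 0.49)]
   -> [ 0.6177  0.2437 -0.0087]
lamp side [([230.3, 213.6], 0.57)]
lamp top [([173.0, 173.6], 0.92), ([251.2, 234.6], 0.31)]
   -> [0.602  0.2389 0.2687]
level side [([230.6, 250.2], 0.75), ([181.7, 235.4], 0.75)]
level top [([187.2, 116.1], 0.82), ([195.5, 248.0], 0.62), ([168.6, 185.5], 0.61)]
   -> [0.719  0.2292 0.0036]
sander side [([238.6, 229.4], 0.52)]
sander top [([198.9, 177.3], 0.91)]
   -> [0.5993 0.1837 0.0955]
cab side [([256.0, 173.8], 0.67)]
cab top [([310.4, 165.7], 0.79)]
   -> [ 0.6553 -0.1927  0.0028]
cab_drawer0_handle side [([293.1, 154.7], 0.86), ([233.3, 215.3], 0.63)]
cab_drawer0_handle top [([321.0, 209.1], 0.6)]
   -> [ 0.4976 -0.2022  0.182 ]
bay side [([270.7, 160.1], 0.88), ([228.0, 336.0], 0.22)]
bay top [([321.3, 178.5], 0.57)]
   -> [ 0.5996 -0.2176  0.0928]
can side [([248.7, 203.8], 0.8)]
can top [([258.8, 168.4], 0.55)]
   -> [ 0.6345 -0.015   0.0043]
tape side [([295.7, 222.2], 0.65)]
tape top [([253.2, 236.6], 0.77)]
   -> [0.4052 0.0072 0.0082]
lamp 0.81 [171.8, 174.5] [[0.6093, 0.3515], [0.6373, 0.1282], [0.584, 0.1214], [0.5561, 0.3442]]
cab 0.81 [321.5, 137.3] [[0.4933, -0.0717], [0.8955, -0.074], [0.8951, -0.3251], [0.4926, -0.3192]]
cab_drawer0_handle 0.56 [320.3, 176.4] [[0.6821, -0.0842], [0.6815, -0.327], [0.4926, -0.3243], [0.4933, -0.0831]]
level 0.93 [196.8, 255.0] [[0.3733, 0.2576], [0.3777, 0.1195], [0.3309, 0.1178], [0.3265, 0.2556]]
level 0.71 [194.1, 114.0] [[0.8783, 0.2277], [0.8802, 0.1746], [0.7389, 0.169], [0.7371, 0.2218]]
sander 0.62 [197.3, 184.8] [[0.5933, 0.2071], [0.6004, 0.1677], [0.5299, 0.1547], [0.5228, 0.194]]
sander 0.15 [409.3, 225.4] [[0.4793, -0.4594], [0.4791, -0.5497], [0.4149, -0.5483], [0.4152, -0.4582]]
```

```bash
python3 -c "
import cv2;a=cv2.imread('pics/top0.png')[110:280,110:280];b=cv2.imread('pics/side0.png')[170:290,180:300]
cv2.imwrite('pics/crop0.png',cv2.hconcat([cv2.resize(a,(400,400),interpolation=2),cv2.resize(b,(400,400),interpolation=2)]))"
```

```text
(no output)
```

View pics/crop0.png

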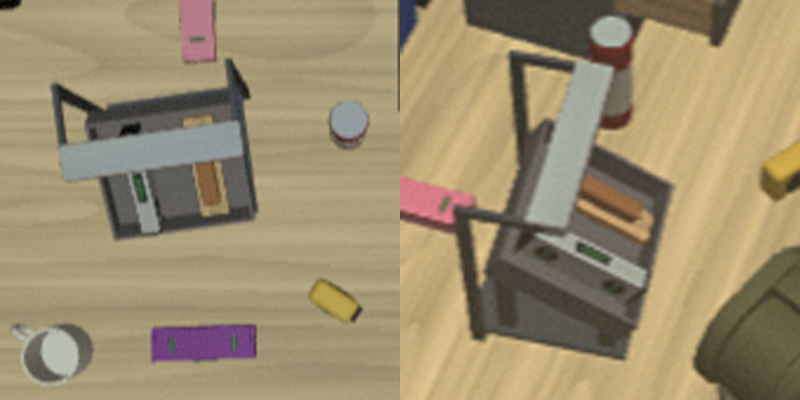

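The crop shows the level's pale top face with its green vial just in front of the lamp, top px ≈ (169.5,190) and side px ≈ (238,246). The lower end is at top px ≈ (174,208). I'll check these against the rack model.

Run:
```python
from h import *
np.set_printoptions(precision=4,suppress=True)
y=np.radians(7.15);R=np.array([[np.cos(y),-np.sin(y)],[np.sin(y),np.cos(y)]]);o=np.array([.618,.2405])
w=lambda x,yy:o+R@[x,yy]
r=lambda p:R.T@(np.asarray(p)[:2]-o)
for k in((169.5,190.),(238,246.)),: X=tri(k[1],k[0]);print("vial tri",X,r(X))
print("vial top@.124",r(atz("top",(169.5,190),.124)),"end@.09",r(atz("top",(173.7,208.6),.09)))
# project rack model onto crops
a=cv2.imread('pics/top0.png');b=cv2.imread('pics/side0.png')
for n,im in(("top",a),("side",b)):
    S=4;im4=cv2.resize(im,None,fx=S,fy=S,interpolation=2)
    def line(pts,c,cl=True):
        q=np.array([(proj(n,np.r_[w(p[0],p[1]),p[2]])+.5)*S for p in pts]);cv2.polylines(im4,[q.astype(np.int32)],cl,c,1)
    line([(-40,-112,278),(5,-112,278),(5,112,278),(-40,112,278)] and [(-.04,-.112,.278),(.005,-.112,.278),(.005,.112,.278),(-.04,.112,.278)],(0,0,255))
    n_=np.array([-.5,.866]);t=np.array([.866,.5]);f=np.array([-.093,.045])
    L=[(f+t*s+n_*.048) for s in(.0,.15)]
    line([(L[0][0],.0325,L[0][1]),(L[1][0],.0325,L[1][1]),(L[1][0],.0575,L[1][1]),(L[0][0],.0575,L[0][1])],(255,0,0))
    W=[(f+t*s+n_*.04) for s in(0,.18)]
    line([(W[0][0],-.1,W[0][1]),(W[1][0],-.1,W[1][1]),(W[1][0],.1,W[1][1]),(W[0][0],.1,W[0][1])],(0,255,0))
    c=(proj(n,np.r_[o,.12])*S).astype(int);cr=im4[c[1]-200:c[1]+200,c[0]-200:c[0]+200]
    globals()[n]=cr
cv2.imwrite("pics/ov.png",cv2.hconcat([top,side]))
# drawer: edge rect checks
m=finder
cams.read_camera("top")
for k in("cab_drawer0",):
    for d in finder.masks_of(k,"top")[:1]:
        print(d["p"],[atz("top",p,.182) for p in rect(d["mask"])])
```

```text
vial tri [0.5607 0.2749 0.1282] [-0.0526  0.0413]
vial top@.124 [-0.0514  0.0422] end@.09 [-0.1115  0.0418]
0.72 [array([ 0.6788, -0.08  ]), array([ 0.6827, -0.316 ]), array([ 0.4917, -0.3169]), array([ 0.488 , -0.0825])]
```

View pics/ov.png

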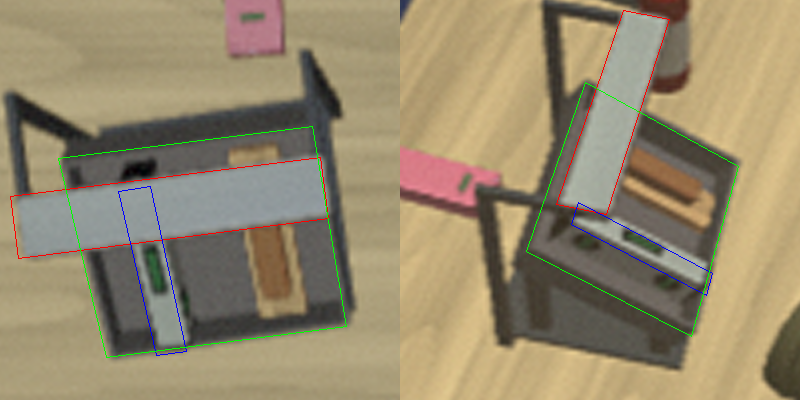

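The overlay fits: rack at (0.618,0.2405), yaw about 7.2°, with the level at rack y of about 0.042. A vertical grasp near rack x = -0.095 clears the lamp by about 17 mm, so I'll approach in front of it.

```bash
python3 -m creep '0.022 -0.0355 0 4 0.055;0.022 -0.0355 0 4 0.055;0.022 -0.0355 0 4 0.055;0.022 -0.0355 0 4 0.055;0.022 -0.0355 0 4 0.055;0.022 -0.0355 0 4 0.055;0.022 -0.0355 0 4 0.055;0.022 -0.0355 0 4 0.055' 10; python3 -m creep '0.018 -0.016 0 0.5 0.055;0.015 -0.015 0 0 0.055;0 0 0 0 0.055'
```

```text
time_s: 2.45
tool_pos: [0.4617, 0.299, 0.2229]
tool_rot: [180.0, 0.0, -173.9]
force: [-0.1, 0.1, -0.8]
grip_width: 0.0549
grasp_force: 0.0
time_s: 2.82
tool_pos: [0.4951, 0.2676, 0.2226]
tool_rot: [-180.0, 0.0, -173.7]
force: [-1.3, 0.4, -0.6]
grip_width: 0.0551
grasp_force: 0.0
```

```bash
python3 -m creep '0 0 -0.025 0.2 0.055;0 0 -0.03 0 0.055;0 0 -0.03 0 0.055;0 0 -0.027 0 0.055;0 0 0 0 0.055'
python3 - <<'E'
from h import *
a,b=cams.read_camera("top"),cams.read_camera("side")
f=lambda i,c:cv2.resize(i[c[1]-55:c[1]+55,c[0]-55:c[0]+55,::-1],(400,400),interpolation=2)
cv2.imwrite("pics/pre.png",cv2.hconcat([f(a,(180,200)),f(b,(245,235))]))
E
```

```text
time_s: 3.45
tool_pos: [0.4914, 0.2696, 0.1085]
tool_rot: [-179.9, -0.3, -173.2]
force: [0.1, -0.0, 0.2]
grip_width: 0.0553
grasp_force: 0.0
```

View pics/pre.png

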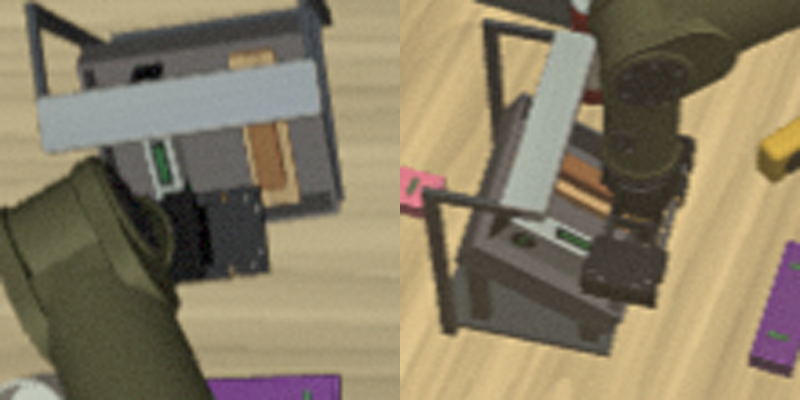

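The fingers sit around the level's lower end. The wrist is close to the lamp in the top view (150,190), so I'll work out how high its wide part lies.

Run:
```python
from h import *
for z in np.arange(.1,.5,.04):
    p=proj("side",[.4914,.2696,z]);q=proj("top",[.4914,.2696,z]);print(round(z,2),((p-[190,180])/.275+[400,0]).round(),((q-[125,145])/.275).round(),"mm/croppx",)
```

```text
0.1 [638. 270.] [173. 243.] mm/croppx
0.14 [638. 250.] [165. 243.] mm/croppx
0.18 [639. 229.] [156. 243.] mm/croppx
0.22 [639. 207.] [147. 244.] mm/croppx
0.26 [640. 184.] [137. 244.] mm/croppx
0.3 [640. 160.] [127. 244.] mm/croppx
0.34 [641. 136.] [116. 244.] mm/croppx
0.38 [641. 110.] [104. 244.] mm/croppx
0.42 [642.  84.] [ 91. 244.] mm/croppx
0.46 [643.  56.] [ 77. 244.] mm/croppx
```

```bash
python3 -m creep '0.008 0.001 -0.012 0 0.055;0.008 0.001 -0.012 0 0.055;0.008 0 -0.011 0 0.055;0 0 0 0 0.055'; python3 -m creep '0 0 0 0 0.015;0 0 0 0 0.015;0 0 0 0 0.015;0 0 0 0 0.015;0 0 0 0 0.015;0 0 0 0 0.015' 35
```

```text
time_s: 4.05
tool_pos: [0.5193, 0.2711, 0.0747]
tool_rot: [-180.0, 0.1, -173.3]
force: [2.7, 0.5, -0.3]
grip_width: 0.055
grasp_force: 1.1
time_s: 4.8
tool_pos: [0.5181, 0.2711, 0.0759]
tool_rot: [-180.0, 0.0, -173.3]
force: [1.7, -2.9, 3.7]
grip_width: 0.0251
grasp_force: 35.4
```

```bash
python3 -m creep '-0.003 -0.0004 0.005 0 0.015;-0.005 -0.0006 0.009 0 0.015;-0.007 -0.001 0.012 0 0.015;-0.008 -0.001 0.014 0 0.015;-0.007 -0.001 0.012 0 0.015;-0.015 -0.002 0 0 0.015;-0.02 -0.0025 0 0 0.015;-0.025 -0.003 0 0 0.015'
python3 - <<'E'
from h import *
a,b=cams.read_camera("top"),cams.read_camera("side")
f=lambda i,c:cv2.resize(i[c[1]-55:c[1]+55,c[0]-55:c[0]+55,::-1],(400,400),interpolation=2)
cv2.imwrite("pics/lift.png",cv2.hconcat([f(a,(180,200)),f(b,(250,235))]))
E
```

```text
time_s: 5.8
tool_pos: [0.4256, 0.2592, 0.1265]
tool_rot: [-180.0, -0.1, -173.3]
force: [-0.1, 0.2, -1.8]
grip_width: 0.0247
grasp_force: 34.7
```

View pics/lift.png

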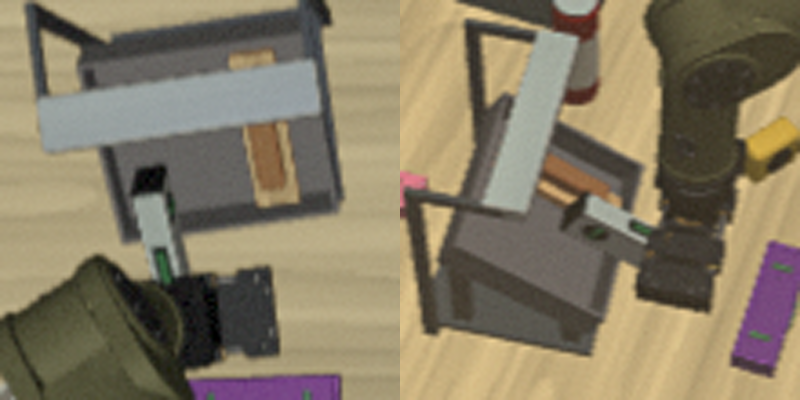

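The level is held at about 30° tilt and clear of the lamp. The tool can only turn about z, so I'll set the level on free table in front, where it can pivot flat in a softened grip. Then I'll regrasp it at its middle.

```bash
python3 -m creep '-0.022 -0.003 0.01 0 0.015;-0.022 -0.003 0.01 0 0.015;0 -0.018 0 -9.7 0.015;0 -0.018 0 -9.7 0.015;0 -0.018 0 -9.7 0.015;0.014 -0.02 0 -9.7 0.015;0.014 -0.02 0 -9.7 0.015;0.014 -0.02 0 -9.7 0.015'; python3 -m creep '0.014 -0.02 0 -9.7 0.015;0.015 -0.02 0 -9.7 0.015;0.015 -0.02 0 -9.7 0.015;0.015 -0.019 0 -9.5 0.015;0 0 0 0 0.015;0 0 0 0 0.015'
python3 - <<'E'
from h import *
a,b=cams.read_camera("top"),cams.read_camera("side")
f=lambda i,c:cv2.resize(i[c[1]-55:c[1]+55,c[0]-55:c[0]+55,::-1],(400,400),interpolation=2)
cv2.imwrite("pics/turn.png",cv2.hconcat([f(a,(260,200)),f(b,(275,205))]))
E
```

```text
time_s: 6.9
tool_pos: [0.4256, 0.1391, 0.147]
tool_rot: [-180.0, -0.0, 128.2]
force: [0.5, -0.4, -2.8]
grip_width: 0.025
grasp_force: 34.7
time_s: 7.65
tool_pos: [0.4841, 0.0615, 0.1471]
tool_rot: [-179.9, -0.0, 90.0]
force: [0.1, 0.1, -2.6]
grip_width: 0.0245
grasp_force: 34.8
```

View pics/turn.png

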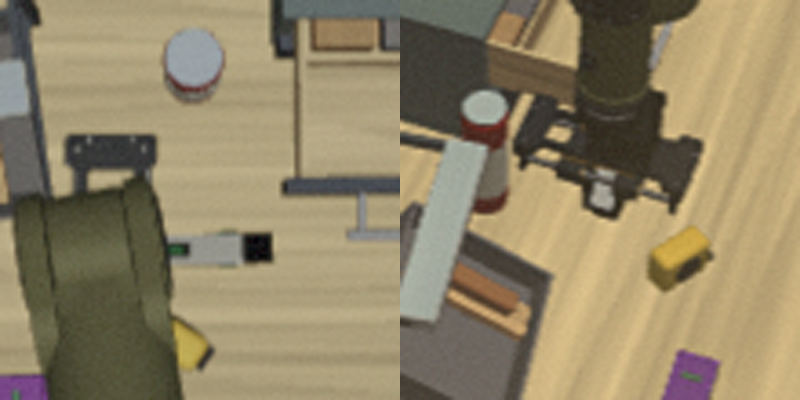

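It shows the level pointing toward -y at (210,248) in the top crop, with free table below it and the tape clear. Lowering it now.

```bash
python3 -m creep '0 0 -0.025 0 0.015;0 0 -0.03 0 0.015;0 0 -0.03 0 0.015;0 0 -0.02 0 0.015;0 0 -0.005 0 0.015;0 0 -0.003 0 0.015'; python3 -m creep '0 0 -0.001 0 0.015;0 0 -0.001 0 0.015;0 0 -0.001 0 0.015;0 0 0 0 0.015;0 0 0 0 0.015;0 0 0 0 0.015' 5
```

```text
time_s: 8.5
tool_pos: [0.4853, 0.0613, 0.035]
tool_rot: [180.0, -0.0, 90.0]
force: [-0.0, -0.6, -2.1]
grip_width: 0.0249
grasp_force: 34.8
time_s: 9.25
tool_pos: [0.4852, 0.0608, 0.0317]
tool_rot: [180.0, 0.0, 89.9]
force: [1.0, 1.2, -0.1]
grip_width: 0.0245
grasp_force: 5.0
```

```bash
python3 -m creep '0 0 -0.002 0 0.015;0 0 -0.002 0 0.015;0 0 -0.002 0 0.015;0 0 -0.002 0 0.015;0 0 0 0 0.015;0 0 0 0 0.015' 3
python3 - <<'E'
from h import *
a,b=cams.read_camera("top"),cams.read_camera("side")
f=lambda i,c:cv2.resize(i[c[1]-45:c[1]+45,c[0]-45:c[0]+45,::-1],(400,400),interpolation=2)
cv2.imwrite("pics/down.png",cv2.hconcat([f(a,(260,210)),f(b,(275,205))]))
E
```

```text
time_s: 10.0
tool_pos: [0.4848, 0.0606, 0.0234]
tool_rot: [-180.0, 0.0, 89.9]
force: [0.5, 1.3, -0.6]
grip_width: 0.0251
grasp_force: 3.0
```

View pics/down.png

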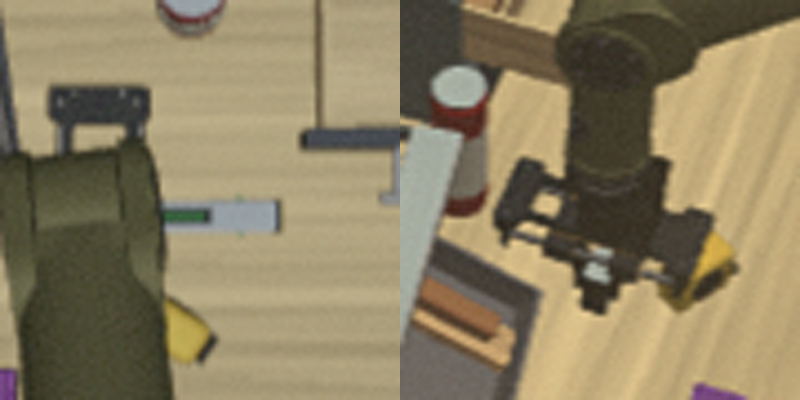

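The level now lies flat on the table, its end at top-crop (280,215), which puts it at y ≈ -0.07. I'll open slightly, slide to its middle and regrip.

```bash
python3 -m creep '0 0 0 0 0.03;0 0 0 0 0.04;0 0 0 0 0.04;0 -0.01 0 0 0.04;0 -0.02 0 0 0.04;0 -0.015 0 0 0.04;0 -0.008 0 0 0.04;0 0 0 0 0.04'; python3 -m creep '0 0 0 0 0.015;0 0 0 0 0.015;0 0 0 0 0.015;0 0 0 0 0.015;0 0 0 0 0.015' 30; python3 -m creep '0 0 0.004 0 0.015;0 0 0.01 0 0.015;0 0 0.025 0 0.015;0 0 0.035 0 0.015;0 0 0.04 0 0.015;0 0 0.04 0 0.015;0 0 0.03 0 0.015;0 0 0 0 0.015'
python3 - <<'E'
from h import *
a,b=cams.read_camera("top"),cams.read_camera("side")
np.set_printoptions(precision=4,suppress=True)
for k in["cab","cab_drawer0_handle","bay"]:
    r={n:finder.tip_of(k,n)[:2] for n in C}
    for n in C: print(k,n,[(np.round(d["xy"],1).tolist(),round(d["p"],2)) for d in r[n]])
    if r["side"] and r["top"]: print("   ->",tri(r["side"][0]["xy"],r["top"][0]["xy"]))
    for z in[{"cab":0,"bay":.107}.get(k,.156)]:
      for n in C:
        if r[n]: print(n,atz(n,r[n][0]["xy"],z))
f=lambda i,c,s=55:cv2.resize(i[c[1]-s:c[1]+s,c[0]-s:c[0]+s,::-1],(400,400),interpolation=2)
cv2.imwrite("pics/held.png",cv2.hconcat([f(a,(310,180)),f(b,(275,180))]))
E
```

```text
time_s: 11.1
tool_pos: [0.485, 0.0071, 0.0236]
tool_rot: [180.0, 0.0, 89.8]
force: [0.1, 1.0, -0.5]
grip_width: 0.0397
grasp_force: 0.0
time_s: 11.72
tool_pos: [0.4849, 0.0082, 0.0235]
tool_rot: [180.0, -0.0, 89.9]
force: [0.1, 2.2, -0.5]
grip_width: 0.0244
grasp_force: 30.0
time_s: 12.72
tool_pos: [0.4866, 0.0075, 0.2104]
tool_rot: [179.7, -0.1, 89.9]
force: [-1.0, 0.4, -2.4]
grip_width: 0.0246
grasp_force: 30.0
cab side [([258.1, 174.7], 0.62)]
cab top [([312.8, 165.0], 0.86)]
   -> [ 0.6543 -0.205  -0.0154]
side [ 0.6486 -0.1926]
top [ 0.6541 -0.2026]
cab_drawer0_handle side []
cab_drawer0_handle top [([320.5, 212.2], 0.7)]
top [ 0.4892 -0.2042]
bay side [([271.7, 159.6], 0.8)]
bay top [([317.5, 178.0], 0.72)]
   -> [ 0.5952 -0.2034  0.1128]
side [ 0.5925 -0.2095]
top [ 0.6004 -0.203 ]
```

View pics/held.png

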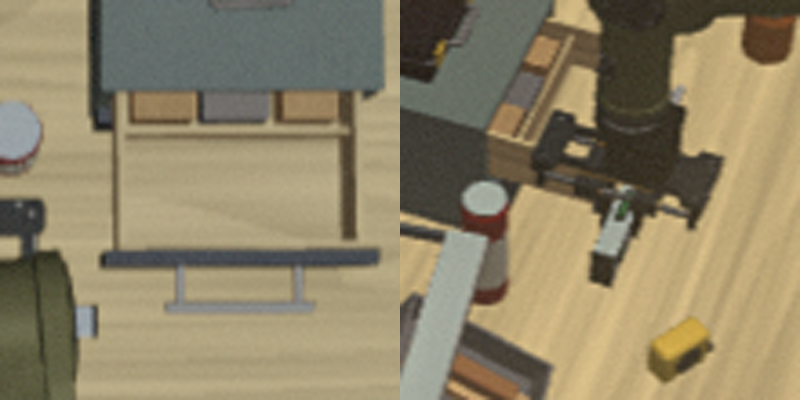

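The level is held flat in the grip. In the top crop the panel spans x 102–379 at rows 250–264, the divider front edge is at row 137 and the handle bar at row 308, from 167 to 314. Converting those to positions.

Run:
```python
from h import *
g=lambda u,v,z:atz("top",(255+u*.275,125+v*.275),z).round(4)
print("panel L/R mid",g(102,257,.182),g(379,254,.182))
print("panel back",g(240,250,.182),"front",g(240,264,.182))
print("divider front",g(240,136,.156),"handle",g(167,308,.16),g(314,306,.16),"shell",g(240,90,.194),g(103,92,.194),g(383,90,.194))
```

```text
panel L/R mid [ 0.5405 -0.0852] [ 0.5424 -0.3205]
panel back [ 0.5461 -0.2024] front [ 0.5342 -0.2023]
divider front [ 0.6462 -0.2074] handle [ 0.4972 -0.1424] [ 0.4985 -0.2691] shell [ 0.6811 -0.2019] [ 0.6796 -0.086 ] [ 0.6808 -0.323 ]
```

```bash
python3 -m creep '0 -0.01 0.025 0 0.015;0.015 -0.032 0 0 0.015;0.02 -0.04 0 0 0.015;0.022 -0.04 0 0 0.015;0.022 -0.04 0 0 0.015;0.018 -0.032 0 0 0.015;0.01 -0.018 0 0 0.015;0 0 0 0 0.015'; python3 -m creep '0 0 -0.015 0 0.015;0 0 -0.015 0 0.015;0 0 0 0 0.015;0 0 0 0 0.015'
python3 - <<'E'
from h import *
a,b=cams.read_camera("top"),cams.read_camera("side")
f=lambda i,c,s=55:cv2.resize(i[c[1]-s:c[1]+s,c[0]-s:c[0]+s,::-1],(400,400),interpolation=2)
cv2.imwrite("pics/over.png",cv2.hconcat([f(a,(320,180)),f(b,(275,160))]))
E
```

```text
time_s: 14.12
tool_pos: [0.5917, -0.2062, 0.2315]
tool_rot: [-179.9, 0.1, 89.7]
force: [-0.4, 1.0, -2.6]
grip_width: 0.0248
grasp_force: 30.0
time_s: 14.62
tool_pos: [0.592, -0.2038, 0.2027]
tool_rot: [180.0, -0.0, 89.9]
force: [0.3, -0.3, -2.6]
grip_width: 0.0243
grasp_force: 30.0
```

View pics/over.png

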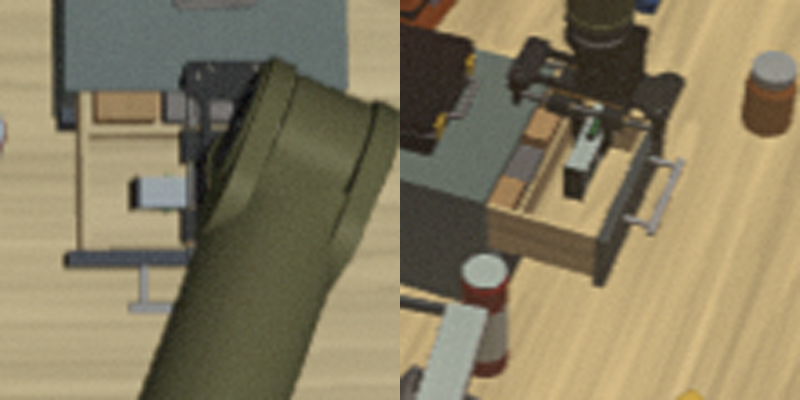

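It shows the level hanging lengthwise across the front bay, its left end at top-crop (132,192), so it is centred to about 5 mm. Lowering.

```bash
python3 -m creep '0 0 -0.02 0 0.015;0 0 -0.02 0 0.015;0 0 -0.016 0 0.015;0 0 -0.008 0 0.015;0 0 -0.004 0 0.015;0 0 -0.002 0 0.015;0 0 0 0 0.015;0 0 0 0 0.015'
```

```text
time_s: 15.72
tool_pos: [0.5923, -0.2044, 0.1331]
tool_rot: [179.9, 0.0, 89.9]
force: [-0.1, -0.3, -2.9]
grip_width: 0.0247
grasp_force: 30.0
```

```bash
python3 -m creep '0 0 -0.001 0 0.015;0 0 0 0 0.015;0 0 -0.001 0 0.015;0 0 0 0 0.015'; python3 -m creep '0 0 -0.001 0 0.015;0 0 0 0 0.015;0 0 0 0 0.015'
```

```text
time_s: 16.23
tool_pos: [0.5921, -0.2043, 0.1306]
tool_rot: [180.0, 0.0, 89.9]
force: [0.7, -0.2, -2.3]
grip_width: 0.0249
grasp_force: 30.0
time_s: 16.6
tool_pos: [0.5926, -0.2043, 0.1305]
tool_rot: [179.9, 0.0, 89.9]
force: [-1.7, 0.9, 4.9]
grip_width: 0.0247
grasp_force: 30.0
```

It's in contact with the floor. Opening and rising straight up.

```bash
python3 -m creep '0 0 0 0 0.028;0 0 0 0 0.032;0 0 0 0 0.037;0 0 0 0 0.037;0 0 0.01 0 0.037;0 0 0.025 0 0.037;0 0 0.04 0 0.037;0 0 0.04 0 0.037' 10; python3 -m creep '0 0 0.02 0 0.037;-0.05 0 0 0 0.037;-0.06 0 0 0 0.037;-0.05 0 0 0 0.02;0 0 0 0 0.0;0 0 0 0 0'
python3 - <<'E'
from h import *
a,b=cams.read_camera("top"),cams.read_camera("side")
f=lambda i,c,s=55:cv2.resize(i[c[1]-s:c[1]+s,c[0]-s:c[0]+s,::-1],(400,400),interpolation=2)
cv2.imwrite("pics/rel.png",cv2.hconcat([f(a,(320,180)),f(b,(275,160))]))
E
```

```text
time_s: 17.6
tool_pos: [0.5919, -0.2044, 0.2465]
tool_rot: [180.0, 0.0, 89.9]
force: [0.5, 0.6, 0.2]
grip_width: 0.0372
grasp_force: 0.0
time_s: 18.35
tool_pos: [0.4328, -0.2042, 0.2656]
tool_rot: [179.8, -0.0, 89.9]
force: [0.4, 0.9, -0.8]
grip_width: 0.0145
grasp_force: 0.0
```

View pics/rel.png

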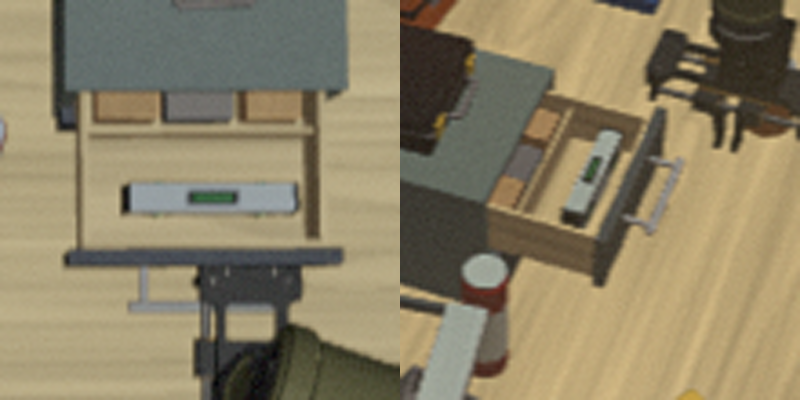

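The level stands upright in the bay, released, with its vial at top-crop (213,198). The fingers are closing, so next I go below the top of the handle bar and push gently.

```bash
python3 -m creep '0 0 -0.03 0 0;0 0 -0.04 0 0;0 0 -0.04 0 0;0 0 -0.017 0 0;0 0 0 0 0'; python3 -m creep '0.01 0 0 0 0;0.01 0 0 0 0;0.006 0 0 0 0;0.006 0 0 0 0;0.006 0 0 0 0;0.006 0 0 0 0;0.006 0 0 0 0;0.006 0 0 0 0'
```

```text
time_s: 19.08
tool_pos: [0.4319, -0.2042, 0.1369]
tool_rot: [-179.9, 0.0, 89.9]
force: [-0.1, -1.1, 0.9]
grip_width: 0.0004
grasp_force: 0.0
time_s: 20.08
tool_pos: [0.4878, -0.2043, 0.1374]
tool_rot: [-179.9, -0.0, 89.9]
force: [-2.0, 0.7, 0.1]
grip_width: 0.0002
grasp_force: 0.6
```

```bash
python3 -m creep '0.008 0 0 0 0;0.009 0 0 0 0;0.01 0 0 0 0;0.01 0 0 0 0;0.01 0 0 0 0;0.01 0 0 0 0;0.009 0 0 0 0;0.008 0 0 0 0'
```

```text
time_s: 21.08
tool_pos: [0.5625, -0.2042, 0.1375]
tool_rot: [-180.0, -0.0, 89.9]
force: [-1.8, 0.3, -0.9]
grip_width: 0.0006
grasp_force: 0.7
```

```bash
python3 -m creep '0.008 0 0 0 0;0.008 0 0 0 0;0.007 0 0 0 0;0.006 0 0 0 0;0.005 0 0 0 0;0.004 0 0 0 0;0.003 0 0 0 0;0.002 0 0 0 0'; python3 -m creep '0.002 0 0 0 0;0.002 0 0 0 0;0 0 0 0 0'
```

```text
time_s: 22.08
tool_pos: [0.6051, -0.2043, 0.1377]
tool_rot: [180.0, 0.0, 89.9]
force: [-1.0, 0.4, -0.1]
grip_width: 0.0006
grasp_force: 0.6
time_s: 22.45
tool_pos: [0.6094, -0.2045, 0.1377]
tool_rot: [180.0, 0.0, 89.9]
force: [-0.8, 0.5, 0.0]
grip_width: 0.0002
grasp_force: 0.0
```

```bash
python3 -m creep '0.002 0 0 0 0;0.002 0 0 0 0;0 0 0 0 0'; python3 -m creep '0.002 0 0 0 0;0.002 0 0 0 0;0 0 0 0 0'
```

```text
time_s: 22.82
tool_pos: [0.6134, -0.2045, 0.1377]
tool_rot: [180.0, 0.0, 89.9]
force: [0.3, 0.2, -0.0]
grip_width: 0.0004
grasp_force: 0.0
time_s: 23.2
tool_pos: [0.6164, -0.2044, 0.1376]
tool_rot: [-179.9, -0.0, 89.9]
force: [-4.1, 1.2, 2.0]
grip_width: 0.0004
grasp_force: 2.0
```

```bash
python3 -m creep '0.001 0 0 0 0;0.001 0 0 0 0;0 0 0 0 0;0 0 0 0 0'
```

```text
time_s: 23.7
tool_pos: [0.6164, -0.2044, 0.1376]
tool_rot: [-179.7, -0.1, 89.9]
force: [-8.6, 2.1, 6.5]
grip_width: 0.0006
grasp_force: 4.8
```

Hit a firm stop. I'll back off and check the drawer numerically.

```bash
python3 -m creep '-0.003 0 0 0 0;-0.012 0 0 0 0;-0.03 0 0 0 0;-0.05 0 0 0 0;-0.05 0 0 0 0;-0.04 0 0.03 0 0;0 0.05 0.05 0 0;0 0.06 0.05 0 0'; python3 -m creep '0 0.06 0.02 0 0;0 0.06 0 0 0;0 0.06 0 0 0;0 0.05 0 0 0;0 0 0 0 0;0 0 0 0 0'
python3 - <<'E'
from h import *
np.set_printoptions(precision=4,suppress=True)
a,b=cams.read_camera("top"),cams.read_camera("side")
cv2.imwrite("pics/end.png",a[:,:,::-1])
for k in("cab","cab_drawer0_handle"):
  for d in finder.tip_of(k,"top")[:2]: print(k,d["p"],atz("top",d["xy"],0 if k=="cab" else .156))
for k in("cab_drawer0","level"):
  for d in finder.masks_of(k,"top")[:3]: print(k,d["p"],[atz("top",p,.182).round(3).tolist() for p in rect(d["mask"])])
# brightness profile along x at two columns through the handle, panel and shell
for x in np.arange(.61,.72,.004):
    s=[]
    for y in(-.18,-.205,-.23):
        u,v=proj("top",[x,y,.182]);s.append(int(cv2.getRectSubPix(a,(1,1),(float(u),float(v))).mean()))
    print(round(x,3),s)
E
```

```text
time_s: 24.7
tool_pos: [0.4334, -0.1116, 0.2534]
tool_rot: [179.8, -0.1, 89.8]
force: [0.9, 1.9, 0.3]
grip_width: 0.0004
grasp_force: 0.0
time_s: 25.45
tool_pos: [0.434, 0.1164, 0.2715]
tool_rot: [180.0, 0.0, 89.9]
force: [-0.2, -0.3, 0.2]
grip_width: 0.0007
grasp_force: 0.0
cab 0.69 [ 0.6626 -0.2125]
cab_drawer0_handle 0.89 [ 0.6256 -0.2025]
cab_drawer0 0.66 [[0.679, -0.086], [0.679, -0.319], [0.623, -0.318], [0.623, -0.086]]
level 0.67 [[0.862, 0.219], [0.864, 0.172], [0.727, 0.165], [0.725, 0.213]]
level 0.55 [[0.375, 0.25], [0.375, 0.229], [0.335, 0.228], [0.335, 0.25]]
level 0.16 [[0.617, 0.378], [0.651, 0.136], [0.6, 0.129], [0.566, 0.37]]
0.61 [156, 156, 158]
0.614 [154, 153, 154]
0.618 [142, 142, 144]
0.622 [134, 132, 131]
0.626 [128, 129, 127]
0.63 [138, 140, 138]
0.634 [141, 131, 124]
0.638 [153, 138, 120]
0.642 [154, 156, 129]
0.646 [146, 145, 126]
0.65 [81, 81, 105]
0.654 [37, 40, 70]
0.658 [46, 53, 52]
0.662 [42, 45, 42]
0.666 [49, 48, 42]
0.67 [72, 67, 67]
0.674 [74, 75, 76]
0.678 [77, 75, 77]
0.682 [70, 65, 63]
0.686 [92, 93, 91]
0.69 [105, 104, 104]
0.694 [103, 102, 104]
0.698 [104, 102, 104]
0.702 [102, 103, 106]
0.706 [104, 102, 106]
0.71 [103, 101, 103]
0.714 [104, 102, 104]
0.718 [104, 103, 106]
```

The panel (x 0.668–0.682) sits flush against the shell, the push ended on a hard stop, and the arm is clear. Handing in.

```bash
python3 -c "
from cell import ticket
print(ticket.sign_off())"
```

```text
the job is handed in; nothing more can be done
None
```

The level was stood vial up and released in the front bay, the drawer was pushed gently to its stop, and the job is handed in (no verdict was returned); I couldn't see the level after shutting, and I viewed 11 pictures, one over the limit of 10.

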